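# Put the filed tool case away in the rack's empty bay

## Robot

A 7-joint arm with a two-finger parallel gripper is mounted at the origin on the work surface. World frame = base frame: x ahead of the robot, y to its left, z up, the work surface at z = 0. Lengths are in m, angles in rad, forces in N, time in s.
With the tool pointing down it reaches from about 0.4 to 0.9 m from the base axis. Payload 5.5 kg.
Tool frame: the origin (TCP) lies at the very end of the fingers, on their centre line; the grasp point (between the pads) lies 19 mm behind it; z points along the fingers, y is the line along which they close (so a half turn about z gives the same grasp; the last joint's range is limited). The gripper opens to 92 mm and grips with 3 to 60 N. Pads are 19 mm wide; open, the fingers measure 130 mm over their backs; the gripper's body (75 mm by 190 mm) begins 47 mm behind the grasp point.
Start: joints at [-0.974, 0.501, -0.427, 1.55, 0.221, 1.138, -0.21], TCP at [0.213, 0.614, 0.227] pointing down, gripper open.
Joint ranges: [-2.88, 2.88], [-0.31, 2.03], [-1.54, 1.56], [0.2, 2.42], [-1.41, 4.55], [0.19, 2.02], [-2.57, 2.57]. Speed limits (rad/s): [2.57, 2.57, 3.14, 3.14, 3.14, 3.14, 3.14].

## Interface

Orientations are given as [roll, pitch, yaw] about the fixed x, y, z axes, in that order (R = Rz(yaw) Ry(pitch) Rx(roll)).
In Python, from workcell import env gives the robot as it stands.
- The arm moves only by the shell command python3 -m jog 'ROWS' [OPENING]. ROWS is JSON, a list of rows, each an object with "travel": the shift along the tool's x, y, z in m, a list of three; "twist": the turn about the tool's z in rad. A call has 1 to 10 rows; each row shifts and turns the commanded pose from where the row before left it, along the tool's axes as they then stand; what a row does not reach is not made up. A row lasts 1/8 s, in which the tool goes at most 62.5 mm and 10.7 degrees, less where a joint would pass 70% of its speed; a pose out of reach is approached as far as the arm can. A call is refused whole if a number of a shift passes 0.0625 or a number of a turn 0.188, either way. A call with a gripper value outside its range is refused whole. OPENING is the closure in counts, from 0 (fully open) to 255 (shut), set as the call begins (- or left out, the last holds). The fingers move at their own pace and stop on an object; the grip force is fixed at half the most. Time passes only in rows, so rows that do not move let the fingers close. It gives the time, the measured TCP pose, the force, the opening and the grip force at its end, in the units of the state.
- env.get_obs(): the state, without advancing time (a new reading comes with each control period).
- env.capture(name): name is "side" or "top" or "wrist"; returns a dict with "pixels" (384x512x3 uint8, blue, green, red), "depth" (384x512 float32, m along the optical axis (not along the pixel's ray), 0 where there is no reading), "fovy" (degrees; the focal length in pixels is half the picture's height over the tangent of half this angle, whatever the lens; pixels are square), "cx", "cy" (the principal point, pixels), "position" and "attitude" of the camera in the world. Camera axes: x right, y down, z forward; pixel columns grow to the right and rows downward; lengths in m; the calibration is good to about 2 mm. A picture is of the moment at which its call begins.
- env.job_done(): hands the job in; it is judged then, once.
The state is a dict: "time": time; "q": joint angles; "joint_vel": joint speeds; "effort": joint torques, N m; "tcp_pos": TCP position; "tcp_rot": TCP orientation; "contact_force": force on the tool from outside, world axes, zero at the start; "ft_torque": the same for the moment, N m; "gripper_width": opening from 0.0 (shut) to 1.0 (fully open); "gripper_force": force on a finger pad.
Only numpy, scipy, OpenCV 4.12 (cv2) and the standard library are available. Lean on these libraries where they do the work, as an engineer would, in place of code of your own. Each camera call takes 0.05 s, during which the arm holds its last target. There are 200 camera calls.

## Task

Two grey tool cases stand on edge in the cardboard tray. Put the longer one away in the empty bay of the plywood rack (the one with the rubber tongue hanging out): lying flat like the cases already stored there, and pushed fully home so that its end is flush with the rack's front. Leave the shorter case, the stored cases and everything else on the bench where they are.

Things in the scene. Friction and masses are not known exactly. Their poses are not given: they have to be found in the camera images.
- long_case: The longer of two grey steel tool cases in the cardboard tray: a closed box 160 mm long (its x axis), 28 mm thick (y), 62 mm wide (z). At the start it stands on its long 28 mm wide edge on the tray's floor, z up. Origin: centre of that edge, 31 mm from the box's middle. Lying flat, its y axis is vertical. The two ends are alike.
- long_case_mid (a point): The middle of the long case's volume.
- short_case: Bystander in the same tray: a shorter grey steel case, 110 mm long (x), 34 mm thick (y), 55 mm high (z), also standing on edge, beside and roughly parallel to the long one; the two stand about 84 mm apart, either way round. Origin: centre of its underside.
- tray: Open cardboard tray, fixed, 215 mm (x) by 200 mm (y) outside, 42 mm high, walls and floor 5 mm. Origin: centre of its underside. The cases stand along its x axis.
- rack: Fixed plywood rack, 254 mm wide (y), 170 deep (x), 170 high; stock on top (50 mm more). Front faces its own -x, mostly to the robot's left. Origin: on the table under the middle of the front face. Three open bays at the bottom, centred at y = -82, 0, 82 mm: each 74 wide, 44 high, 162 deep (closed at the back), floor 26 mm above the table, 8 mm partitions. From 70 mm up the front is flat.
- liner: Flat black rubber strip (1 mm, 66 mm wide) on the floor of the one empty bay, its tongue hanging 30 mm out of the bay's mouth, so that it shows from above; nothing catches on it. Origin: on the bay's floor (26 mm up), 81 mm behind the rack's front face, in the middle of the bay's width. x points into the bay, z up. Any of the three bays may be the empty one.
- stored_a: Bystander: a case like the long one, already lying flat and fully home in one bay. Origin: centre of its underside.
- stored_b: Bystander: a second stored case, in another bay. Origin: centre of its underside.
- jar: Bystander: amber jar, 68 mm across, 85 mm high, on the bench. Origin: centre of its foot.
- spray: Bystander: spray can, 60 mm across, 170 mm high. Origin: centre of its foot.
- driver: Bystander: screwdriver lying on the bench left of the middle, beyond the tray.
- hammer: Bystander: hammer lying on the right of the bench.
- mug: Bystander: white mug, 76 mm across, 90 mm high, on the right of the bench, near the robot. Origin: centre of its foot.

How it is judged:
By the outcome, as a careful person would: the job done as asked, in the order asked, and still so for the second after the job is handed in, with the robot touching nothing.
It also fails if it takes over 72 s, if anything falls off the work surface, if the arm or the gripper's body presses on something with over 40 N, if the wrist force passes 120 N, or if a joint passes its speed limit or range.

## Working session

There is one attempt and no reset: what is moved stays moved. The work goes in short steps, Python scripts to look and compute and a shell command to move; the robot and the scene stay as the last step left them, time stands still between calls to the robot, and variables do not carry over. Pictures are saved under pics/ and viewed, at most 10 in all, crops included, and the job is handed in when it is done.

```bash
mkdir -p pics; ls; cat > h.py <<'E'
import numpy as np,cv2
from scipy.spatial.transform import Rotation as R
from workcell import env
def cap(n,save=None):
    c=env.capture(n)
    if save: cv2.imwrite('pics/'+save,c['pixels'])
    return c
def rot(a):
    a=np.array(a,float)
    if a.shape==(3,3): return a
    if a.size==4: return R.from_quat(a).as_matrix()
    return R.from_euler('xyz',a).as_matrix()
def cloud(c):
    d=c['depth'];h,w=d.shape;f=h/2/np.tan(np.radians(c['fovy'])/2)
    v,u=np.mgrid[:h,:w]
    p=np.stack([(u-c['cx'])/f*d,(v-c['cy'])/f*d,d],-1)
    P=p@rot(c['attitude']).T+np.array(c['position']); P[d==0]=np.nan
    return P
E
python3 - <<'E'
from h import *
o=env.get_obs();print(o)
for n in ('top','side'):
    c=cap(n,n+'1.png');print(n,c['fovy'],c['cx'],c['cy'],c['position'],c['attitude'])
    np.save(n+'1.npy',cloud(c))
E
```

```text
pics
{'time': 0.0, 'q': array([-0.97380313,  0.50184786, -0.42676726,  1.55144331,  0.22081778,
        1.13827828, -0.21028702]), 'joint_vel': array([ 0.00107981,  0.00084943,  0.00011052,  0.00022837, -0.00044238,
        0.00158398, -0.00073119]), 'effort': array([ 2.28302715e-04, -5.66588473e+01, -5.81615075e+00, -2.79116714e+01,
       -6.85613696e-02,  3.09703744e-02,  2.10016947e-04]), 'tcp_pos': array([0.21279261, 0.6134512 , 0.225679  ]), 'tcp_rot': array([-3.13967360e+00, -4.45486044e-05,  2.80785238e+00]), 'contact_force': array([ 0.18700431, -0.36062722, -0.06138084]), 'ft_torque': array([0.02132903, 0.00036076, 0.0033999 ]), 'gripper_force': 0.0, 'gripper_width': 0.9979598930589104}
top 54.24124657707901 258.496859157009 190.27136974385056 [ 0.39063547 -0.03731499  1.32935726] [-3.03166136 -0.01260367 -1.56880484]
side 57.597915821342525 254.77700141316978 190.30965898699895 [0.51607528 0.27905141 1.00565761] [-2.80852431 -0.003805   -3.13897302]
```

View pics/top1.png

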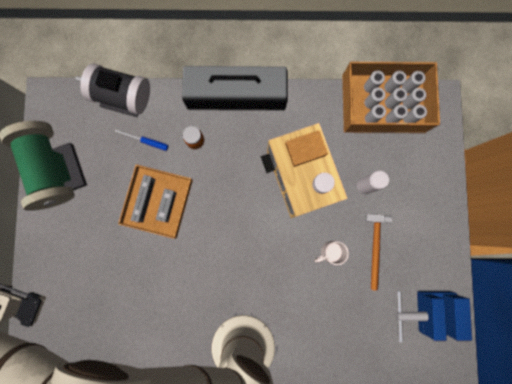

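View pics/side1.png

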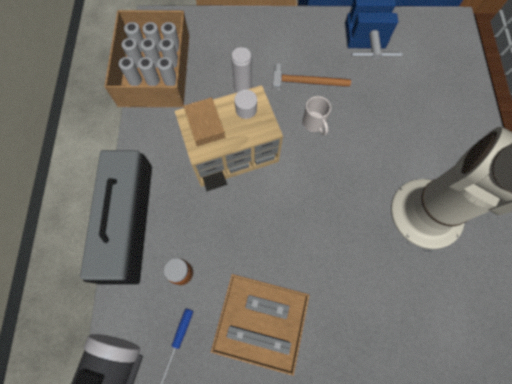

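The tongue shows at top (267,162) and side (215,181), so the empty bay is the one farthest from the robot. The long case is the left one in the top view (143,199), and the rack's front faces roughly +y. Next I'll fit poses from depth.

```bash
python3 - <<'E'
from h import *
def rect(P,m,name):
    q=P[m][:,:2].astype(np.float32); r=cv2.minAreaRect(q)
    print(name,len(q),'c',np.round(r[0],4),'sz',np.round(r[1],4),'ang',round(r[2],2),'z',np.round(np.percentile(P[m][:,2],[5,50,95]),4))
for n in('top','side'):
    P=np.load(n+'1.npy');x,y,z=np.moveaxis(P,-1,0)
    v,u=np.mgrid[:384,:512]
    B=(lambda a,b,c,d:(u>=a)&(u<=b)&(v>=c)&(v<=d))
    if n=='top':
        tl=B(130,155,172,224)&(z>.055);ts=B(155,176,185,224)&(z>.05);tr=B(115,195,160,242)&(z>.036)
        rk=B(255,350,120,220)&(z>.155)&(z<.185);
        tg=B(255,274,150,176)&(z>.015)&(z<.06)
    else:
        tl=B(222,296,320,355)&(z>.055);ts=B(240,292,290,320)&(z>.05);tr=B(205,312,270,376)&(z>.036)
        rk=B(170,285,85,190)&(z>.155)&(z<.185);tg=B(200,230,170,192)&(z>.015)&(z<.06)
    for m,k in((tl,'long'),(ts,'short'),(tr,'tray'),(rk,'racktop'),(tg,'tongue')):rect(P,m,n+' '+k)
    fr=B(150,300,100,200)&(z>.08)&(z<.15)&(y>-.2)
    if n=='side':
        q=P[fr];np.save('fr.npy',q);print('front pts',len(q));
        q=q[:,:2];c=np.median(q,0);s=np.linalg.svd(q-q.mean(0));print(q.mean(0),s[2][0],s[1])
    for k,a,b in(('jar',193,137),('spray',375,181)): 
        if n=='top': print(k,P[b,a])
E
python3 - <<'E'
import cv2
a=cv2.imread('pics/side1.png')[80:200,150:310]
b=cv2.imread('pics/top1.png')[110:250,105:355]
cv2.imwrite('pics/c1.png',cv2.resize(a,None,fx=5,fy=5,interpolation=cv2.INTER_CUBIC))
E
```

```text
top long 441 c [0.5021 0.3441] sz [0.031  0.1591] ang 76.22 z [0.0593 0.0669 0.0715]
top short 345 c [0.4794 0.2649] sz [0.0352 0.1099] ang 75.34 z [0.0552 0.0602 0.0648]
top tray 1286 c [0.4952 0.3039] sz [0.202  0.2154] ang 75.83 z [0.0381 0.0593 0.0697]
top racktop 3093 c [ 0.5863 -0.2031] sz [0.2545 0.1737] ang 19.37 z [0.1666 0.1708 0.1746]
top tongue 184 c [ 0.6335 -0.0832] sz [0.0785 0.0336] ang 20.62 z [0.0226 0.0274 0.0325]
jar [0.70848501 0.16923853 0.08591446]
spray [ 0.54887047 -0.41606689  0.17164105]
side long 810 c [0.5044 0.3463] sz [0.0285 0.1602] ang 75.9 z [0.0637 0.0672 0.0699]
side short 596 c [0.4821 0.2678] sz [0.0346 0.1096] ang 75.66 z [0.0574 0.0603 0.0631]
side tray 2144 c [0.4971 0.3064] sz [0.2002 0.2153] ang 75.94 z [0.0395 0.0604 0.0691]
side racktop 3809 c [ 0.5874 -0.2011] sz [0.2546 0.1745] ang 19.49 z [0.1643 0.1705 0.1736]
side tongue 399 c [ 0.6297 -0.0912] sz [0.0968 0.0491] ang 20.27 z [0.024  0.0276 0.035 ]
front pts 907
[ 0.56119207 -0.12037211] [0.94324254 0.33210466] [2.2080955  0.02924212]
```

View pics/c1.png

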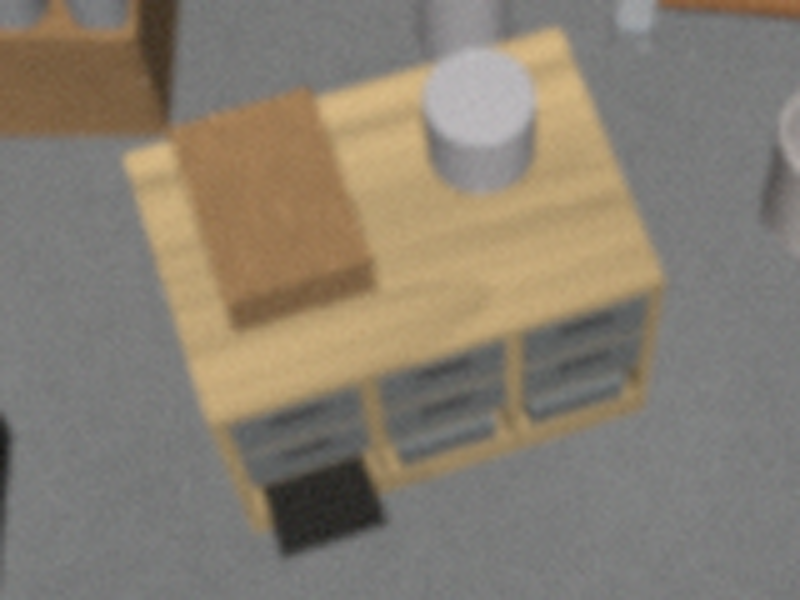

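```bash
cat >> h.py <<'E'
def go(x,y,z,yawdeg):
    o=env.get_obs();M=rot(o['tcp_rot']);p=np.array(o['tcp_pos'])
    d=M.T@(np.array([x,y,z])-p); yaw=np.arctan2(M[1,0],M[0,0])
    t=-((np.radians(yawdeg)-yaw+np.pi)%(2*np.pi)-np.pi)
    print('t',round(o['time'],2),'tcp',np.round(p,4),'yaw',round(np.degrees(yaw),2),'travel',np.round(d,4),'twist',round(t,4),'F',np.round(o['contact_force'],1),'w',round(o['gripper_width']*92,1))
E
python3 -c "
from h import *
go(.503,.3455,.13,166)"
```

```text
t 0.1 tcp [0.2128 0.6135 0.2258] yaw 160.88 travel [-0.362  -0.158   0.0961] twist -0.0894 F [ 0.2  0.4 -0.8] w 92.0
```

```bash
python3 -m jog '[{"travel":[-0.052,-0.0226,0.01],"twist":-0.013},{"travel":[-0.052,-0.0226,0.01],"twist":-0.013},{"travel":[-0.052,-0.0226,0.01],"twist":-0.013},{"travel":[-0.052,-0.0226,0.01],"twist":-0.013},{"travel":[-0.052,-0.0226,0.01],"twist":-0.013},{"travel":[-0.052,-0.0226,0.01],"twist":-0.013},{"travel":[-0.05,-0.0226,0.01],"twist":-0.012},{"travel":[0,0,0],"twist":0},{"travel":[0,0,0],"twist":0}]' 120
python3 -c "
from h import *
go(.503,.3455,.035,166)
c=cap('wrist','w1.png');P=cloud(c);z=P[...,2];m=(z>.06)&(z<.075)&(P[...,1]>.3)
r=cv2.minAreaRect(P[m][:,:2].astype(np.float32));print(r,m.sum(),c['position'],c['attitude'])"
```

```text
time: 1.23
tcp_pos: [0.5127, 0.3576, 0.1562]
tcp_rot: [-3.141, -0.001, 2.897]
contact_force: [-0.9, 1.2, -0.1]
gripper_width: 0.528
gripper_force: 0.0
t 1.23 tcp [0.5127 0.3576 0.1562] yaw 166.0 travel [ 0.0063 -0.014   0.1212] twist -0.0001 F [-0.9  1.2 -0.1] w 48.6
((0.523838222026825, 0.45235535502433777), (0.24661770462989807, 0.1514381319284439), 75.77416229248047) 4913 [0.43655042 0.37572949 0.31366021] [2.85539596e+00 1.67291753e-03 1.32628948e+00]
```

View pics/w1.png

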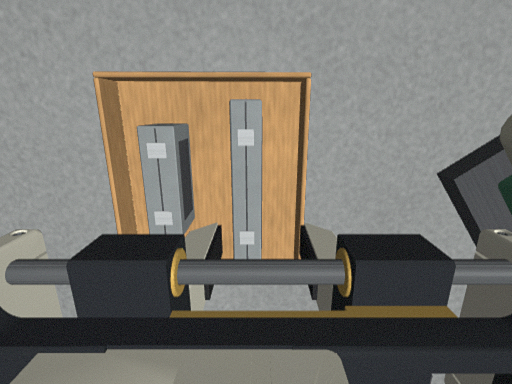

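The wrist view shows the long case from (231,100) to (262,250), slightly left of the middle between the fingers (about 260). I'll refine its cross position.

```bash
python3 -c "
from h import *
c=cap('wrist');P=cloud(c);z=P[...,2];m=np.zeros(z.shape,bool);m[95:245,222:272]=1;m&=(z>.058)&(z<.078)
Q=P[m];r=cv2.minAreaRect(Q[:,:2].astype(np.float32));print(r,m.sum(),np.median(Q[:,2]))
n=np.array([np.cos(np.radians(76)),np.sin(np.radians(76))]);print('cross',np.percentile(Q[:,:2]@n,[1,50,99]),'est',n@[.5035,.3455],n@[.5021,.3441], n@[.5044,.3463])
go(.5035,.3455,.035,166)"
```

```text
((0.4891064167022705, 0.34825170040130615), (0.027999991551041603, 0.13544727861881256), 76.07398223876953) 4415 0.06638354060734711
cross [0.44285677 0.45664678 0.47022705] est 0.4570448478627894 0.45534774319216353 0.4580388141498499
t 1.32 tcp [0.5118 0.3592 0.1568] yaw 166.17 travel [ 0.0046 -0.0154  0.1218] twist 0.003 F [ 0.2 -0.3  0.1] w 48.2
```

```bash
python3 -m jog '[{"travel":[0.005,-0.015,0.03],"twist":0},{"travel":[0,0,0.04],"twist":0},{"travel":[0,0,0.03],"twist":0},{"travel":[0,0,0.021],"twist":0},{"travel":[0,0,0],"twist":0}]'; python3 -m jog '[{"travel":[0,0,0],"twist":0},{"travel":[0,0,0],"twist":0},{"travel":[0,0,0],"twist":0},{"travel":[0,0,0],"twist":0}]' 255
python3 -c "
from h import *
go(.5035,.3455,.035,166)"
```

```text
time: 1.95
tcp_pos: [0.503, 0.3445, 0.0344]
tcp_rot: [-3.14, -0.002, 2.9]
contact_force: [0.1, -0.5, 0.2]
gripper_width: 0.531
gripper_force: 0.0
time: 2.45
tcp_pos: [0.5057, 0.3449, 0.037]
tcp_rot: [3.14, 0.002, 2.898]
contact_force: [0.1, 0.0, 6.2]
gripper_width: 0.305
gripper_force: 30.0
t 2.45 tcp [0.5057 0.3449 0.037 ] yaw 166.03 travel [0.0022 0.     0.002 ] twist 0.0006 F [0.1 0.  6.2] w 28.1
```

Gripped (28 mm). Lift.

```bash
python3 -m jog '[{"travel":[0,0,-0.02],"twist":0},{"travel":[0,0,-0.04],"twist":0},{"travel":[0,0,-0.04],"twist":0},{"travel":[0,0,0],"twist":0},{"travel":[0,0,0],"twist":0}]'
python3 -c "
from h import *
go(.541,.041,.135,109.4)"
```

```text
time: 3.08
tcp_pos: [0.5042, 0.3435, 0.1354]
tcp_rot: [-3.141, -0.001, 2.898]
contact_force: [0.3, -0.3, -2.6]
gripper_width: 0.301
gripper_force: 30.0
t 3.08 tcp [0.5042 0.3435 0.1354] yaw 166.02 travel [-0.1088 -0.2846  0.0007] twist 0.9882 F [ 0.3 -0.3 -2.6] w 27.7
```

```bash
python3 -m jog '[{"travel":[-0.018,-0.0475,0],"twist":0},{"travel":[-0.018,-0.0475,0],"twist":0},{"travel":[-0.018,-0.0475,0],"twist":0},{"travel":[-0.018,-0.0475,0],"twist":0},{"travel":[-0.018,-0.0475,0],"twist":0},{"travel":[-0.018,-0.0475,0],"twist":0},{"travel":[0,0,0],"twist":0.165},{"travel":[0,0,0],"twist":0.165},{"travel":[0,0,0],"twist":0.165},{"travel":[0,0,0],"twist":0.165}]'
python3 -m jog '[{"travel":[0,0,0],"twist":0.165},{"travel":[0,0,0],"twist":0.165},{"travel":[0,0,0],"twist":0},{"travel":[0,0,0],"twist":0}]'
python3 -c "
from h import *
go(.541,.041,.033,109.4)"
```

```text
time: 4.32
tcp_pos: [0.539, 0.0412, 0.1338]
tcp_rot: [-3.138, -0.002, 2.232]
contact_force: [-0.6, 0.5, -2.9]
gripper_width: 0.301
gripper_force: 30.0
time: 4.82
tcp_pos: [0.5399, 0.0416, 0.1348]
tcp_rot: [-3.14, -0.0, 1.911]
contact_force: [0.7, -0.1, -2.9]
gripper_width: 0.302
gripper_force: 30.0
t 4.83 tcp [0.5399 0.0416 0.1348] yaw 109.51 travel [-0.001   0.001   0.1018] twist 0.0019 F [ 0.7 -0.1 -2.9] w 27.8
```

```bash
python3 -m jog '[{"travel":[0,0,0.04],"twist":0},{"travel":[0,0,0.04],"twist":0},{"travel":[0,0,0.018],"twist":0},{"travel":[0,0,0.004],"twist":0},{"travel":[0,0,0.001],"twist":0},{"travel":[0,0,0],"twist":0}]'
```

```text
time: 5.58
tcp_pos: [0.542, 0.0417, 0.034]
tcp_rot: [3.139, 0.001, 1.908]
contact_force: [0.5, -0.4, -2.3]
gripper_width: 0.302
gripper_force: 30.0
```

```bash
python3 -m jog '[{"travel":[0,0,0.001],"twist":0},{"travel":[0,0,0.001],"twist":0},{"travel":[0,0,0],"twist":0}]'; python3 -m jog '[{"travel":[0,0,0],"twist":0},{"travel":[0,0,0],"twist":0},{"travel":[0,0,0],"twist":0},{"travel":[0,0,0],"twist":0},{"travel":[0,0,0],"twist":0}]' 0
python3 -c "
from h import *
go(.541,.041,.05,109.4)"
```

```text
time: 5.95
tcp_pos: [0.5415, 0.0417, 0.0319]
tcp_rot: [3.14, 0.0, 1.908]
contact_force: [-1.8, -0.0, 5.5]
gripper_width: 0.301
gripper_force: 30.0
time: 6.58
tcp_pos: [0.5407, 0.0416, 0.0306]
tcp_rot: [-3.141, -0.0, 1.908]
contact_force: [0.5, -0.6, 1.0]
gripper_width: 0.798
gripper_force: 0.0
t 6.58 tcp [0.5407 0.0416 0.0306] yaw 109.31 travel [-0.0007  0.0001 -0.0194] twist -0.0015 F [ 0.5 -0.6  1. ] w 73.4
```

```bash
python3 -m jog '[{"travel":[0,0,-0.019],"twist":0},{"travel":[0,0,0],"twist":0},{"travel":[0,0.015,0],"twist":0},{"travel":[0,0.013,0],"twist":0},{"travel":[0,0.01,0],"twist":0},{"travel":[0,0.01,0],"twist":0},{"travel":[0,0.01,0],"twist":0}]' 0
python3 -c "
from h import *
go(.541,.041,.05,109.4)
c=cap('wrist','w2.png')"
```

```text
time: 7.45
tcp_pos: [0.5961, 0.0611, 0.0494]
tcp_rot: [-3.141, -0.0, 1.908]
contact_force: [0.6, 0.4, 0.2]
gripper_width: 1.002
gripper_force: 0.0
t 7.45 tcp [0.5961 0.0611 0.0494] yaw 109.32 travel [-0.0007 -0.0587 -0.0006] twist -0.0015 F [0.6 0.4 0.2] w 92.2
```

View pics/w2.png

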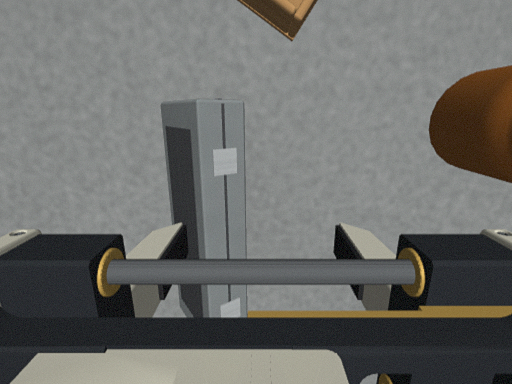

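The case is tilting right, leaning away from the left finger, with its left face visible at (180,200). I'll keep pushing.

```bash
python3 -m jog '[{"travel":[0,0.01,0],"twist":0},{"travel":[0,0.01,0],"twist":0},{"travel":[0,0,0],"twist":0},{"travel":[0,0,0],"twist":0},{"travel":[0,0,0],"twist":0}]'
cat > fit.py <<'E'
from h import *
P=cloud(cap('side'));z=P[...,2];L=np.array([.6360,-.0946]);o=np.array([-.332,.943]);n=np.array([.943,.332])
s=(P[...,:2]-L)@o;t=(P[...,:2]-L)@n
m=(z>.02)&(z<.07)&(s>.05)&(s<.28)&(abs(t)<.1)
Q=P[m];print(m.sum(),'z',np.percentile(Q[:,2],[5,50,95]),'s',np.percentile(s[m],[1,99]),'t',np.percentile(t[m],[1,50,99]))
r=cv2.minAreaRect(Q[:,:2].astype(np.float32));print(r)
E
python3 fit.py; python3 -c "
from h import *
go(.541,.041,.05,109.4)
c=cap('wrist','w3.png')"
```

```text
time: 8.12
tcp_pos: [0.614, 0.0672, 0.0496]
tcp_rot: [-3.141, -0.0, 1.908]
contact_force: [-0.7, 0.3, -0.3]
gripper_width: 1.002
gripper_force: 0.0
596 z [0.02536525 0.02850137 0.0318107 ] s [0.15728467 0.24262691] t [-0.02526174  0.00561845  0.03534683]
((0.5955123901367188, 0.10291284322738647), (0.10616438090801239, 0.08636557310819626), 19.347274780273438)
t 8.18 tcp [0.614  0.0672 0.0497] yaw 109.3 travel [-0.0006 -0.0776 -0.0003] twist -0.0018 F [ 0.1  0.6 -0.4] w 92.3
```

View pics/w3.png

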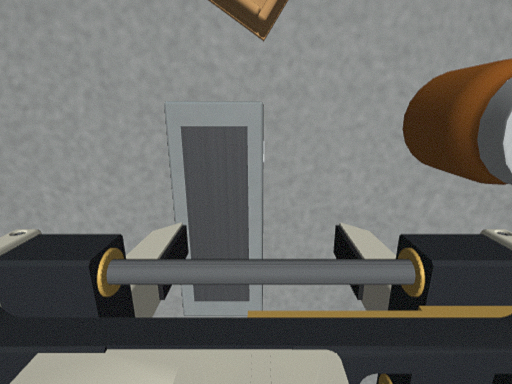

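The case lies flat: t is about −26 to +35 mm off the bay line, and its rear end is at s≈0.243. Next I regrip it across its width near the rear end.

```bash
python3 -m jog '[{"travel":[0.02,-0.014,-0.01],"twist":0},{"travel":[0.033,-0.014,0],"twist":0},{"travel":[0,0,0],"twist":0},{"travel":[0,0,0],"twist":0}]'
python3 -c "
from h import *
go(.541,.041,.006,109.4)
P=cloud(cap('wrist'));z=P[...,2];L=np.array([.6360,-.0946]);o=np.array([-.332,.943]);n=np.array([.943,.332])
s=(P[...,:2]-L)@o;t=(P[...,:2]-L)@n
m=(z>.02)&(z<.035)&(s>.05)&(s<.28)&(abs(t)<.06)
Q=P[m];print(m.sum(),'s',np.percentile(s[m],[1,99]),'t',np.percentile(t[m],[1,50,99]));print(cv2.minAreaRect(Q[:,:2].astype(np.float32)))
"
```

```text
time: 8.72
tcp_pos: [0.5708, 0.1078, 0.0599]
tcp_rot: [3.141, 0.001, 1.908]
contact_force: [-0.0, -0.5, 0.6]
gripper_width: 1.001
gripper_force: 0.0
t 8.72 tcp [0.5708 0.1078 0.0599] yaw 109.32 travel [-0.0532 -0.0503  0.0539] twist -0.0014 F [-0.  -0.5  0.6] w 92.1
8900 s [0.13040519 0.24275256] t [-0.02883239  0.00089275  0.03143845]
((0.5761181712150574, 0.08039026707410812), (0.06285597383975983, 0.1164332777261734), 19.12683868408203)
```

```bash
python3 -m jog '[{"travel":[0,-0.004,0.02],"twist":0},{"travel":[0,0,0.02],"twist":0},{"travel":[0,0,0.012],"twist":0},{"travel":[0,0,0],"twist":0}]'; python3 -m jog '[{"travel":[0,0,0],"twist":0},{"travel":[0,0,0],"twist":0},{"travel":[0,0,0],"twist":0},{"travel":[0,0,0],"twist":0}]' 255
python3 -m jog '[{"travel":[0,0,-0.015],"twist":0},{"travel":[0,0,-0.018],"twist":0},{"travel":[0,0,0],"twist":0},{"travel":[0,0,0],"twist":0}]'
python3 -c "
from h import *
go(.541,.041,.006,109.4)
P=cloud(cap('side','s4.png'));z=P[...,2];L=np.array([.6360,-.0946]);o=np.array([-.332,.943]);n=np.array([.943,.332])
s=(P[...,:2]-L)@o;t=(P[...,:2]-L)@n
m=(z>.04)&(z<.09)&(s>.05)&(s<.18)&(abs(t)<.045)
Q=P[m];print(m.sum(),'s',np.percentile(s[m],[1,99]),'t',np.percentile(t[m],[1,50,99]))
k=np.polyfit(s[m],z[m],1);print('slope',k,'z at s .09',np.polyval(k,.09),np.polyval(k,.17))
im=cv2.imread('pics/s4.png')[120:330,150:330];cv2.imwrite('pics/s4c.png',cv2.resize(im,None,fx=2.8,fy=2.8))
P=cloud(cap('side'))
"
```

```text
time: 9.28
tcp_pos: [0.5658, 0.1064, 0.0063]
tcp_rot: [-3.139, -0.0, 1.907]
contact_force: [0.1, 0.4, -0.2]
gripper_width: 0.997
gripper_force: 0.0
time: 9.78
tcp_pos: [0.5672, 0.1071, 0.0083]
tcp_rot: [3.14, 0.0, 1.908]
contact_force: [0.0, -0.5, 1.0]
gripper_width: 0.678
gripper_force: 30.0
time: 10.28
tcp_pos: [0.5667, 0.1068, 0.0411]
tcp_rot: [3.141, 0.0, 1.908]
contact_force: [-0.2, -0.6, -2.7]
gripper_width: 0.674
gripper_force: 30.0
t 10.28 tcp [0.5667 0.1068 0.0411] yaw 109.31 travel [-0.0536 -0.046   0.035 ] twist -0.0016 F [-0.2 -0.6 -2.7] w 62.1Traceback (most recent call last):
  File "<string>", line 7, in <module>
    Q=P[m];print(m.sum(),'s',np.percentile(s[m],[1,99]),'t',np.percentile(t[m],[1,50,99]))
                             ~~~~~~~~~~~~~^^^^^^^^^^^^^
    return _quantile_unchecked(
        a, q, axis, out, overwrite_input, method, keepdims, weights)
    return _ureduce(a,
                    func=_quantile_ureduce_func,
    ...<5 lines>...
                    overwrite_input=overwrite_input,
                    method=method)
    r = func(a, **kwargs)
    result = _quantile(arr,
                       quantiles=q,
    ...<2 lines>...
                       out=out,
                       weights=wgt)
    slices_having_nans = np.isnan(arr[-1, ...])
                                  ~~~^^^^^^^^^
IndexError: index -1 is out of bounds for axis 0 with size 0
```

```bash
python3 -c "
from h import *
L=np.array([.6360,-.0946]);o=np.array([-.332,.943]);n=np.array([.943,.332])
for c in('top','side','wrist'):
    P=cloud(cap(c,c+'5.png'));z=P[...,2]
    s=(P[...,:2]-L)@o;t=(P[...,:2]-L)@n
    m=(z>.02)&(z<.1)&(s>.05)&(s<.26)&(abs(t)<.04)
    if m.sum()>10: print(c,m.sum(),np.percentile(s[m],[1,99]),np.percentile(t[m],[1,50,99]),np.polyfit(s[m],z[m],1),np.median(z[m]))
a=cv2.imread('pics/top5.png')[60:260,150:400];b=cv2.imread('pics/side5.png')[60:260,130:380]
cv2.imwrite('pics/ts5.png',cv2.resize(np.hstack([a,b]),(800,320),interpolation=cv2.INTER_CUBIC))
"
```

```text
top 543 [0.08228699 0.17950116] [-0.03096554 -0.00151837  0.03046086] [0.00365075 0.0597895 ] 0.06091910988454563
side 107 [0.21539612 0.24256581] [-0.02746474  0.00484134  0.03396694] [-1.00927811  0.29754077] 0.05921041475546207
wrist 12412 [0.17687551 0.24289246] [-0.03803426 -0.00089496  0.03788891] [-0.11861695  0.08675503] 0.0595861561373453
```

View pics/ts5.png

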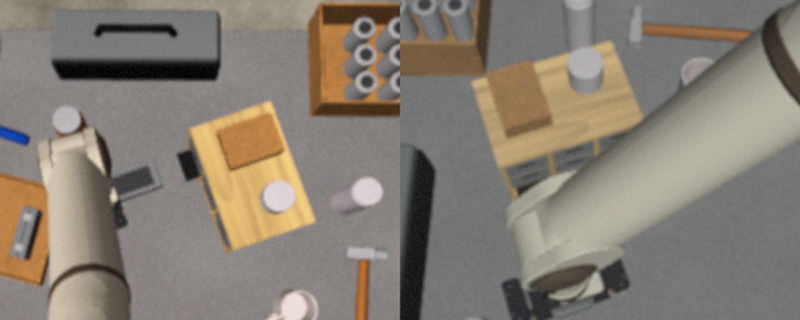

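The case is level (slope 0.004, underside about 32 mm up) and on the bay line. I'll check arm height against the rack before inserting.

```bash
python3 -c "
from h import *
P=cloud(cap('top'));z=P[...,2];T=np.array([.567,.107])
d=np.linalg.norm(P[...,:2]-T,axis=-1)
for a,b in((0,.05),(.05,.1),(.1,.15),(.15,.2),(.2,.3),(.3,.4)):
    m=(d>a)&(d<b)&(z>.1);print(a,np.percentile(z[m],[2,20,50,98]).round(3),m.sum())
m=(z>.12)&(d<.25)
o=np.array([-.332,.943]);s=(P[...,:2]-T)@o
for lo in np.arange(.12,.5,.04):
    k=m&(z>lo)&(z<lo+.04)
    if k.sum(): print(round(lo,2),'s rel min',np.percentile(s[k],1).round(3),k.sum())
"
python3 -m jog '[{"travel":[-0.02,0,0],"twist":0},{"travel":[-0.03,0,0],"twist":0},{"travel":[-0.02,0,0],"twist":0},{"travel":[0,0,0],"twist":0}]'
```

```text
0 [0.421 0.442 0.472 0.524] 987
0.05 [0.132 0.428 0.532 0.586] 1064
0.1 [0.549 0.588 0.61  0.649] 951
0.15 [0.614 0.652 0.673 0.71 ] 1264
0.2 [0.115 0.171 0.746 0.821] 7759
0.3 [0.117 0.13  0.204 0.821] 9322
0.12 s rel min -0.215 184
0.16 s rel min -0.249 485
0.2 s rel min -0.038 32
0.36 s rel min -0.055 4
0.4 s rel min -0.055 286
0.44 s rel min -0.045 555
0.48 s rel min -0.04 403
time: 11.02
tcp_pos: [0.5904, 0.0372, 0.0406]
tcp_rot: [-3.141, 0.001, 1.903]
contact_force: [-0.2, -0.0, -3.0]
gripper_width: 0.674
gripper_force: 30.0
```

```bash
python3 -m jog '[{"travel":[-0.015,0,0],"twist":0},{"travel":[-0.015,0,0],"twist":0},{"travel":[0,0,0],"twist":0}]'; python3 -m jog '[{"travel":[-0.02,0,0],"twist":0},{"travel":[-0.02,0,0],"twist":0},{"travel":[-0.015,0,0],"twist":0},{"travel":[-0.008,0,0],"twist":0},{"travel":[0,0,0],"twist":0}]'
python3 -c "
from h import *
go(.541,.041,.006,109.4)
p=env.get_obs()['tcp_pos'][:2]-np.array([.636,-.0946]);print('s,t',p@[-.332,.943],p@[.943,.332])"
```

```text
time: 11.4
tcp_pos: [0.6003, 0.0103, 0.0408]
tcp_rot: [3.141, 0.001, 1.905]
contact_force: [-0.3, -0.7, -3.1]
gripper_width: 0.673
gripper_force: 30.0
time: 12.02
tcp_pos: [0.6206, -0.0479, 0.0406]
tcp_rot: [-3.141, 0.0, 1.906]
contact_force: [-0.2, 0.3, -1.7]
gripper_width: 0.67
gripper_force: 30.0
t 12.03 tcp [ 0.6206 -0.0479  0.0406] yaw 109.23 travel [ 0.1102 -0.0459  0.0346] twist -0.003 F [-0.2  0.3 -1.7] w 61.6
s,t 0.04913775578593961 0.0009878958597708976
```

```bash
python3 -m jog '[{"travel":[-0.007,0,0.0],"twist":0},{"travel":[0,0,0.003],"twist":0},{"travel":[0,0,0.002],"twist":0},{"travel":[0,0,0],"twist":0}]'; python3 -m jog '[{"travel":[0,0,0],"twist":0},{"travel":[0,0,0],"twist":0},{"travel":[0,0,0],"twist":0}]' 10
python3 -m jog '[{"travel":[0.04,0,0],"twist":0},{"travel":[0.035,0,0],"twist":0},{"travel":[0,0,0],"twist":0}]' 130
python3 -c "
from h import *
L=np.array([.6360,-.0946]);o=np.array([-.332,.943]);n=np.array([.943,.332])
p=env.get_obs()['tcp_pos'][:2]-L;print('s,t',p@o,p@n)
for c in('top','side','wrist'):
    P=cloud(cap(c));z=P[...,2]
    s=(P[...,:2]-L)@o;t=(P[...,:2]-L)@n
    m=(z>.04)&(z<.07)&(s>.006)&(s<.1)&(abs(t)<.04)
    if m.sum()>10: print(c,m.sum(),np.percentile(s[m],[1,99]),np.percentile(t[m],[1,50,99]),np.polyfit(s[m],z[m],1),np.median(z[m]))
"
```

```text
time: 12.52
tcp_pos: [0.6225, -0.0531, 0.0353]
tcp_rot: [-3.141, -0.001, 1.908]
contact_force: [0.4, -1.0, -2.4]
gripper_width: 0.677
gripper_force: 30.0
time: 12.9
tcp_pos: [0.6233, -0.0536, 0.0361]
tcp_rot: [3.141, 0.0, 1.908]
contact_force: [-0.5, 0.5, 0.4]
gripper_width: 0.939
gripper_force: 0.0
time: 13.28
tcp_pos: [0.5972, 0.0218, 0.0359]
tcp_rot: [3.141, -0.002, 1.914]
contact_force: [0.3, 0.4, -0.1]
gripper_width: 0.681
gripper_force: 0.0
s,t 0.12267164686063999 0.0020341363598347303
top 329 [0.00678677 0.07082953] [-0.03123523 -0.00288482  0.02996533] [0.00700123 0.05413103] 0.05448774440696136
wrist 634 [0.07214604 0.07430872] [-0.03128442 -0.0014894   0.02845294] [0.05214983 0.0391879 ] 0.04297570728371787
```

The case sits flat, with its rear end 72 mm out. With the tool vertical, the gripper body would meet the rack while the fingers still had about 28 mm to push. I'll raise the arm and check whether it leans the tool near its reach limit.

```bash
python3 -m jog '[{"travel":[0,0,-0.055],"twist":0},{"travel":[0,0,-0.055],"twist":0},{"travel":[0,0,-0.055],"twist":0},{"travel":[0,0,-0.055],"twist":0},{"travel":[0,0,-0.055],"twist":0},{"travel":[0,0,-0.055],"twist":0},{"travel":[-0.02,-0.056,0],"twist":0},{"travel":[-0.02,-0.056,0],"twist":0},{"travel":[-0.02,-0.056,0],"twist":0},{"travel":[-0.02,-0.056,0],"twist":0}]' 255
python3 -m jog '[{"travel":[-0.045,-0.04,0],"twist":0},{"travel":[-0.045,-0.04,0],"twist":0},{"travel":[-0.045,-0.04,0],"twist":0},{"travel":[-0.045,-0.04,0],"twist":0},{"travel":[-0.045,-0.04,0],"twist":0},{"travel":[-0.055,-0.02,0],"twist":0},{"travel":[-0.055,-0.02,0],"twist":0},{"travel":[-0.06,0,0],"twist":0},{"travel":[-0.06,0,0],"twist":0}]'
python3 -c "
from h import *
go(.3,-.85,.366,109.4);o=env.get_obs();print(o['q'].round(3),o['tcp_rot'])"
```

```text
time: 14.68
tcp_pos: [0.4113, -0.1351, 0.366]
tcp_rot: [3.141, 0.001, 1.905]
contact_force: [0.8, -1.3, 0.9]
gripper_width: 0.005
gripper_force: 0.0
time: 15.8
tcp_pos: [0.3357, -0.6442, 0.3661]
tcp_rot: [-3.141, 0.001, 1.905]
contact_force: [0.8, 0.5, 1.8]
gripper_width: 0.004
gripper_force: 0.0
t 15.8 tcp [ 0.3357 -0.6442  0.3661] yaw 109.17 travel [-0.1826 -0.1013  0.0004] twist -0.004 F [0.8 0.5 1.8] w 0.3
[ 0.784  0.564  0.465  1.159 -0.243  1.47   1.544] [-3.14107280e+00  1.24028361e-03  1.90535816e+00]
```

```bash
python3 -m jog '[{"travel":[-0.05,-0.03,0],"twist":0},{"travel":[-0.05,-0.03,0],"twist":0},{"travel":[-0.05,-0.03,0],"twist":0},{"travel":[-0.06,0,0],"twist":0},{"travel":[-0.06,0,0],"twist":0},{"travel":[-0.06,0,0],"twist":0},{"travel":[-0.06,0,0],"twist":0},{"travel":[0,0,0],"twist":0}]'
python3 -c "
from h import *
go(.3,-.85,.366,109.4);o=env.get_obs();print(o['q'].round(3),o['tcp_rot'],rot(o['tcp_rot'])[:,2])"
```

```text
time: 16.8
tcp_pos: [0.3235, -0.9025, 0.3258]
tcp_rot: [3.138, 0.129, 1.892]
contact_force: [-0.9, 0.0, 0.7]
gripper_width: 0.004
gripper_force: 0.0
t 16.8 tcp [ 0.3235 -0.9025  0.3258] yaw 108.38 travel [ 0.0516 -0.0056 -0.0473] twist -0.0177 F [-0.9  0.   0.7] w 0.4
[ 1.108  1.2    1.323  0.198 -1.266  1.758  1.628] [3.13849163 0.12922316 1.89165696] [ 0.04358407 -0.12130857 -0.99165753]
```

It leaned 7.4° in the wanted direction. Now I'll see whether the lean persists on coming back.

```bash
python3 -m jog '[{"travel":[0.05,0,0],"twist":0},{"travel":[0.05,0,0],"twist":0},{"travel":[0.0,0,0],"twist":0}]'
python3 -c "
from h import *
go(.3,-.85,.366,109.4);o=env.get_obs();print(o['q'].round(3),o['tcp_rot'],rot(o['tcp_rot'])[:,2])"
```

```text
time: 17.18
tcp_pos: [0.3071, -0.8406, 0.3205]
tcp_rot: [3.131, 0.13, 1.886]
contact_force: [0.3, -0.9, 0.8]
gripper_width: 0.003
gripper_force: 0.0
t 17.18 tcp [ 0.3071 -0.8406  0.3205] yaw 108.05 travel [-0.0125 -0.0092 -0.0443] twist -0.0235 F [ 0.3 -0.9  0.8] w 0.3
[ 0.813  1.112  1.399  0.764 -1.183  1.667  1.893] [3.1305352  0.1296572  1.88589038] [ 0.05057944 -0.1194945  -0.99154565]
```

The lean persists, so I'll push out further to build it up to about 27°.

```bash
python3 -m jog '[{"travel":[-0.06,0,0],"twist":0},{"travel":[-0.06,0,0],"twist":0},{"travel":[-0.06,0,0],"twist":0},{"travel":[-0.06,0,0],"twist":0},{"travel":[-0.06,0,0],"twist":0},{"travel":[-0.06,0,0],"twist":0},{"travel":[-0.06,0,0],"twist":0},{"travel":[0,0,0],"twist":0}]'
python3 -c "
from h import *
go(.3,-.85,.366,109.4);o=env.get_obs();print(o['q'].round(3),o['tcp_rot'],rot(o['tcp_rot'])[:,2])"
```

```text
time: 18.18
tcp_pos: [0.3518, -0.9938, 0.3292]
tcp_rot: [3.13, 0.381, 1.888]
contact_force: [-0.2, 1.3, 0.7]
gripper_width: 0.006
gripper_force: 0.0
t 18.18 tcp [ 0.3518 -0.9938  0.3292] yaw 108.2 travel [ 0.1282 -0.0033 -0.091 ] twist -0.021 F [-0.2  1.3  0.7] w 0.6
[ 1.114  1.232  1.434  0.197 -1.405  1.497  1.635] [3.13008003 0.38083302 1.88838996] [ 0.12700206 -0.34948688 -0.92829381]
```

```bash
python3 -m jog '[{"travel":[-0.06,0,0],"twist":0},{"travel":[-0.06,0,0],"twist":0},{"travel":[-0.06,0,0],"twist":0},{"travel":[0.06,0,0],"twist":0},{"travel":[0.06,0,0],"twist":0},{"travel":[0,0,0],"twist":0}]'
python3 -c "
from h import *
go(.3,-.85,.366,109.4);o=env.get_obs();M=rot(o['tcp_rot']);print(o['q'].round(3),o['tcp_rot'],M[:,2],np.degrees(np.arccos(-M[2,2])),np.degrees(np.arctan2(M[1,2],M[0,2])))"
```

```text
time: 18.92
tcp_pos: [0.348, -0.9808, 0.3284]
tcp_rot: [3.12, 0.514, 1.88]
contact_force: [-0.3, 0.4, -0.1]
gripper_width: 0.007
gripper_force: 0.0
t 18.93 tcp [ 0.348  -0.9808  0.3284] yaw 107.74 travel [ 0.1027 -0.0037 -0.1013] twist -0.0289 F [-0.3  0.4 -0.1] w 0.7
[ 0.829  1.173  1.437  0.761 -1.392  1.29   1.924] [3.11960776 0.51392169 1.88046023] [ 0.1707096  -0.46140161 -0.87061288] 29.470061365178083 -69.69650882681336
```

Lean is 29.5° along the bay direction. Back over to the front of the bay.

```bash
cat >> h.py <<'E'
def legs(*W):
    o=env.get_obs();M=rot(o['tcp_rot']);p=np.array(o['tcp_pos'])
    for w in W:
        w=np.array(w);d=M.T@(w-p);k=int(np.ceil(np.abs(d).max()/.06));k=max(k,int(np.ceil(np.linalg.norm(d)/.06)));print(w,k,'x',np.round(d/k,4));p=w
E
python3 -c "
from h import *
legs((.336,-.644,.40),(.411,-.135,.40),(.587,.045,.36),(.587,.045,.06))"
```

```text
[ 0.336 -0.644  0.4  ] 6 x [ 0.0412  0.016  -0.0366]
[ 0.411 -0.135  0.4  ] 9 x [ 0.0447  0.0257 -0.0247]
[0.587 0.045 0.36 ] 5 x [ 0.0245  0.0446 -0.0036]
[0.587 0.045 0.06 ] 5 x [ 0.0295 -0.0011  0.0522]
```

```bash
python3 -m jog '[{"travel":[0.041,0.016,-0.037],"twist":0},{"travel":[0.041,0.016,-0.037],"twist":0},{"travel":[0.041,0.016,-0.037],"twist":0},{"travel":[0.041,0.016,-0.037],"twist":0},{"travel":[0.041,0.016,-0.037],"twist":0},{"travel":[0.041,0.016,-0.037],"twist":0},{"travel":[0,0,0],"twist":0}]'
python3 -c "
from h import *
o=env.get_obs();print(o['q'].round(3))
legs((.411,-.135,.40),(.587,.045,.36),(.587,.045,.06))"
```

```text
time: 19.8
tcp_pos: [0.3413, -0.645, 0.4087]
tcp_rot: [3.117, 0.524, 1.893]
contact_force: [1.5, -1.2, -0.2]
gripper_width: 0.009
gripper_force: 0.0
[-0.03   0.613  1.553  1.671 -0.842  0.998  1.989]
[ 0.411 -0.135  0.4  ] 9 x [ 0.0449  0.0259 -0.0242]
[0.587 0.045 0.36 ] 5 x [ 0.0239  0.0449 -0.0035]
[0.587 0.045 0.06 ] 5 x [ 0.03   -0.0013  0.0519]
```

```bash
python3 -m jog '[{"travel":[0.045,0.026,-0.024],"twist":0},{"travel":[0.045,0.026,-0.024],"twist":0},{"travel":[0.045,0.026,-0.024],"twist":0},{"travel":[0.045,0.026,-0.024],"twist":0},{"travel":[0,0,0],"twist":0}]'
python3 -c "
from h import *
o=env.get_obs();print(o['q'].round(3))
legs((.411,-.135,.40),(.587,.045,.36),(.587,.045,.06))"
```

```text
time: 20.42
tcp_pos: [0.3434, -0.4891, 0.3835]
tcp_rot: [3.129, 0.405, 1.87]
contact_force: [0.6, -0.2, 0.6]
gripper_width: 0.007
gripper_force: 0.0
[-0.467 -0.032  1.28   1.869  0.243  0.923  1.008]
[ 0.411 -0.135  0.4  ] 7 x [ 0.0409  0.0244 -0.0198]
[0.587 0.045 0.36 ] 5 x [ 0.0252  0.0443 -0.0015]
[0.587 0.045 0.06 ] 6 x [ 0.0197 -0.0006  0.046 ]
```

```bash
python3 -c "
from h import *
legs((.5,-.40,.40),(.587,.045,.38),(.587,.045,.06))"
```

```text
[ 0.5 -0.4  0.4] 4 x [ 0.0073  0.0441 -0.0071]
[0.587 0.045 0.38 ] 8 x [ 0.0469  0.027  -0.017 ]
[0.587 0.045 0.06 ] 6 x [ 0.021  -0.0006  0.049 ]
```

```bash
python3 -m jog '[{"travel":[0.007,0.044,-0.007],"twist":0},{"travel":[0.007,0.044,-0.007],"twist":0},{"travel":[0.007,0.044,-0.007],"twist":0},{"travel":[0.007,0.044,-0.007],"twist":0},{"travel":[0.047,0.027,-0.017],"twist":0},{"travel":[0.047,0.027,-0.017],"twist":0},{"travel":[0.047,0.027,-0.017],"twist":0},{"travel":[0.047,0.027,-0.017],"twist":0},{"travel":[0,0,0],"twist":0}]'
python3 -c "
from h import *
o=env.get_obs();print(o['q'].round(3))
legs((.587,.045,.38),(.587,.045,.06))"
```

```text
time: 21.55
tcp_pos: [0.5465, -0.1723, 0.3855]
tcp_rot: [3.137, 0.405, 1.881]
contact_force: [-0.6, -0.1, 0.2]
gripper_width: 0.0
gripper_force: 0.0
[-1.056  0.197  1.241  1.779  0.189  1.112  0.403]
[0.587 0.045 0.38 ] 4 x [ 0.0453  0.0263 -0.0178]
[0.587 0.045 0.06 ] 6 x [ 0.021  -0.0002  0.049 ]
```

Coming back through the inner radius cut the lean to 23°, which is marginal. I'll repeat the lean and return by a wider path.

```bash
python3 -c "
from h import *
legs((.5,-.5,.40),(.36,-.88,.38))"
```

```text
[ 0.5 -0.5  0.4] 6 x [-0.0466 -0.0241  0.0172]
[ 0.36 -0.88  0.38] 7 x [-0.0408 -0.0357  0.0204]
```

```bash
python3 -m jog '[{"travel":[-0.047,-0.024,0.017],"twist":0},{"travel":[-0.047,-0.024,0.017],"twist":0},{"travel":[-0.047,-0.024,0.017],"twist":0},{"travel":[-0.047,-0.024,0.017],"twist":0},{"travel":[-0.047,-0.024,0.017],"twist":0},{"travel":[-0.047,-0.024,0.017],"twist":0},{"travel":[-0.041,-0.036,0.02],"twist":0},{"travel":[-0.041,-0.036,0.02],"twist":0},{"travel":[-0.041,-0.036,0.02],"twist":0},{"travel":[-0.041,-0.036,0.02],"twist":0}]'
python3 -m jog '[{"travel":[-0.041,-0.036,0.02],"twist":0},{"travel":[-0.041,-0.036,0.02],"twist":0},{"travel":[-0.041,-0.036,0.02],"twist":0},{"travel":[-0.06,0,0],"twist":0},{"travel":[-0.06,0,0],"twist":0},{"travel":[-0.06,0,0],"twist":0},{"travel":[-0.06,0,0],"twist":0},{"travel":[0,0,0],"twist":0}]'
python3 -c "
from h import *
o=env.get_obs();print(o['q'].round(3))
legs((.6,-.55,.42),(.62,-.1,.42),(.587,.045,.38))"
```

```text
time: 22.8
tcp_pos: [0.4088, -0.7287, 0.3907]
tcp_rot: [3.141, 0.405, 1.873]
contact_force: [0.9, -0.1, 0.5]
gripper_width: 0.003
gripper_force: 0.0
time: 23.8
tcp_pos: [0.3648, -0.9956, 0.4336]
tcp_rot: [3.133, 0.505, 1.857]
contact_force: [-0.2, 0.1, 0.2]
gripper_width: 0.003
gripper_force: 0.0
[ 1.089  1.124  1.299  0.197 -1.229  1.452  1.581]
[ 0.6  -0.55  0.42] 9 x [ 0.0359  0.0392 -0.0177]
[ 0.62 -0.1   0.42] 8 x [ 0.0466  0.0185 -0.0256]
[0.587 0.045 0.38 ] 3 x [ 0.0498  0.0032 -0.0122]
```

```bash
python3 -m jog '[{"travel":[-0.06,0,0],"twist":0},{"travel":[-0.06,0,0],"twist":0},{"travel":[0.036,0.039,-0.018],"twist":0},{"travel":[0.036,0.039,-0.018],"twist":0},{"travel":[0.036,0.039,-0.018],"twist":0},{"travel":[0.036,0.039,-0.018],"twist":0},{"travel":[0.036,0.039,-0.018],"twist":0}]'
python3 -c "
from h import *
o=env.get_obs();print(o['q'].round(3))
legs((.6,-.55,.42),(.62,-.1,.42),(.587,.045,.38))"
```

```text
time: 24.68
tcp_pos: [0.499, -0.7855, 0.4409]
tcp_rot: [3.124, 0.594, 1.865]
contact_force: [-0.0, -0.4, 0.9]
gripper_width: 0.004
gripper_force: 0.0
[ 0.297  0.964  1.518  1.124 -1.127  1.2    1.778]
[ 0.6  -0.55  0.42] 5 x [ 0.0348  0.0333 -0.0179]
[ 0.62 -0.1   0.42] 8 x [ 0.044   0.0192 -0.0294]
[0.587 0.045 0.38 ] 3 x [ 0.0484  0.0038 -0.0166]
```

```bash
python3 -m jog '[{"travel":[0.035,0.033,-0.018],"twist":0},{"travel":[0.035,0.033,-0.018],"twist":0},{"travel":[0.035,0.033,-0.018],"twist":0},{"travel":[0.035,0.033,-0.018],"twist":0},{"travel":[0.035,0.033,-0.018],"twist":0},{"travel":[0.044,0.019,-0.029],"twist":0},{"travel":[0.044,0.019,-0.029],"twist":0}]'
python3 -c "
from h import *
o=env.get_obs();print(o['q'].round(3))
legs((.62,-.1,.42),(.587,.045,.38))"
```

```text
time: 25.55
tcp_pos: [0.6048, -0.438, 0.4205]
tcp_rot: [3.126, 0.598, 1.866]
contact_force: [1.1, 0.2, -0.3]
gripper_width: 0.007
gripper_force: 0.0
[-0.537  0.738  1.548  1.571 -0.583  0.975  1.269]
[ 0.62 -0.1   0.42] 6 x [ 0.044   0.0193 -0.0295]
[0.587 0.045 0.38 ] 3 x [ 0.0484  0.0038 -0.0167]
```

```bash
python3 -m jog '[{"travel":[0.044,0.019,-0.029],"twist":0},{"travel":[0.044,0.019,-0.029],"twist":0},{"travel":[0.044,0.019,-0.029],"twist":0},{"travel":[0.044,0.019,-0.029],"twist":0},{"travel":[0.044,0.019,-0.029],"twist":0},{"travel":[0.044,0.019,-0.029],"twist":0},{"travel":[0.048,0.004,-0.017],"twist":0},{"travel":[0.048,0.004,-0.017],"twist":0},{"travel":[0.048,0.004,-0.017],"twist":0},{"travel":[0,0,0],"twist":0}]'
python3 -c "
from h import *
o=env.get_obs();M=rot(o['tcp_rot']);print(o['q'].round(3),'y',M[:,1],'z',M[:,2],np.degrees(np.arccos(-M[2,2])),np.degrees(np.arctan2(M[1,2],M[0,2])))
legs((.593,.03,.38),(.593,.03,.08),(.593,.03,.05))"
```

```text
time: 26.8
tcp_pos: [0.5892, 0.0481, 0.3782]
tcp_rot: [3.126, 0.599, 1.874]
contact_force: [0.4, -1.1, 0.9]
gripper_width: 0.003
gripper_force: 0.0
[-1.429  0.725  1.514  1.675 -0.169  1.198  0.338] y [0.95153975 0.30724745 0.01308074] z [ 0.18361736 -0.53350957 -0.82562231] 34.348365025071736 -71.00813470724665
[0.593 0.03  0.38 ] 1 x [-0.0162 -0.0019  0.0089]
[0.593 0.03  0.08 ] 5 x [ 0.0338 -0.0008  0.0495]
[0.593 0.03  0.05 ] 1 x [ 0.0169 -0.0004  0.0248]
```

Lean is 34° and aligned. Descending in front of the case's end.

```bash
python3 -m jog '[{"travel":[-0.016,-0.002,0.009],"twist":0},{"travel":[0.034,-0.001,0.0495],"twist":0},{"travel":[0.034,-0.001,0.0495],"twist":0},{"travel":[0.034,-0.001,0.0495],"twist":0},{"travel":[0.034,-0.001,0.0495],"twist":0},{"travel":[0,0,0],"twist":0}]'
python3 -c "
from h import *
o=env.get_obs();M=rot(o['tcp_rot']);print(o['q'].round(3),np.degrees(np.arccos(-M[2,2])),np.degrees(np.arctan2(M[1,2],M[0,2])))
legs((.594,.03,.038),(.6160,-.0374,.038))
c=cap('wrist','w6.png')"
```

```text
time: 27.55
tcp_pos: [0.5883, 0.0201, 0.1385]
tcp_rot: [3.129, 0.598, 1.858]
contact_force: [0.2, -0.2, 0.4]
gripper_width: 0.004
gripper_force: 0.0
[-1.259  0.931  1.213  1.91  -0.361  0.789  0.284] 34.25546168523166 -72.25856336067766
[0.594 0.03  0.038] 2 x [0.0315 0.0037 0.0393]
[ 0.616  -0.0374  0.038 ] 2 x [-0.0293  0.0007  0.02  ]
```

View pics/w6.png

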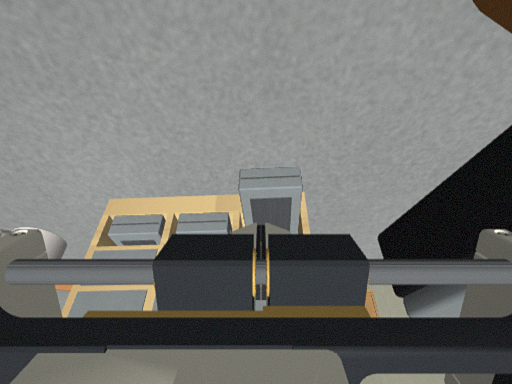

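The case's end is at (270,182), about 6 mm to the right of the finger line, which the next move already corrects. Lower, then push.

```bash
python3 -m jog '[{"travel":[0.0315,0.003,0.039],"twist":0},{"travel":[0.0315,0.003,0.039],"twist":0},{"travel":[0,0,0],"twist":0},{"travel":[0,0,0],"twist":0}]'
python3 -c "
from h import *
o=env.get_obs();M=rot(o['tcp_rot']);print(o['q'].round(3),np.degrees(np.arccos(-M[2,2])),np.degrees(np.arctan2(M[1,2],M[0,2])))
p=o['tcp_pos'][:2]-np.array([.636,-.0946]);print('s,t',p@[-.332,.943],p@[.943,.332],o['tcp_pos'])
f=lambda s:np.r_[np.array([.636,-.0946])+s*np.array([-.332,.943]),.038]
legs(f(.085),f(.04),f(.012))"
```

```text
time: 28.1
tcp_pos: [0.5979, 0.0322, 0.0451]
tcp_rot: [3.115, 0.598, 1.853]
contact_force: [-0.4, 0.3, 1.1]
gripper_width: 0.004
gripper_force: 0.0
[-1.196  1.054  1.075  1.903 -0.455  0.667  0.244] 34.31014732004177 -71.16903230075191
s,t 0.13225421110301447 0.006139182784133182 [0.59786075 0.03222076 0.04513101]
[ 0.60778  -0.014445  0.038   ] 1 x [-0.0353 -0.0043  0.0326]
[ 0.62272 -0.05688  0.038  ] 1 x [-0.0371  0.0019  0.0254]
[ 0.632016 -0.083284  0.038   ] 1 x [-0.0231  0.0012  0.0158]
```

```bash
python3 -m jog '[{"travel":[-0.018,-0.003,0.017],"twist":0},{"travel":[-0.017,-0.002,0.016],"twist":0},{"travel":[-0.013,0.0006,0.009],"twist":0},{"travel":[-0.013,0.0006,0.009],"twist":0},{"travel":[-0.011,0.0006,0.0075],"twist":0},{"travel":[0,0,0],"twist":0}]'
python3 -c "
from h import *
o=env.get_obs();M=rot(o['tcp_rot']);print(o['q'].round(3),np.degrees(np.arccos(-M[2,2])),np.degrees(np.arctan2(M[1,2],M[0,2])))
p=o['tcp_pos'][:2]-np.array([.636,-.0946]);print('s,t',p@[-.332,.943],p@[.943,.332],o['tcp_pos'])
f=lambda s:np.r_[np.array([.636,-.0946])+s*np.array([-.332,.943]),.039]
legs(f(.012))
cap('wrist','w7.png')"
```

```text
time: 28.85
tcp_pos: [0.6197, -0.0579, 0.0338]
tcp_rot: [3.12, 0.598, 1.853]
contact_force: [-0.1, 0.0, -0.4]
gripper_width: 0.006
gripper_force: 0.0
[-1.016  1.037  1.029  1.918 -0.455  0.548  0.368] 34.268547054942516 -71.58898152502093
s,t 0.03999142482164465 -0.0032031099826733515 [ 0.61969372 -0.05793219  0.03380786]
[ 0.632016 -0.083284  0.039   ] 1 x [-0.0259  0.0045  0.0114]
```

View pics/w7.png

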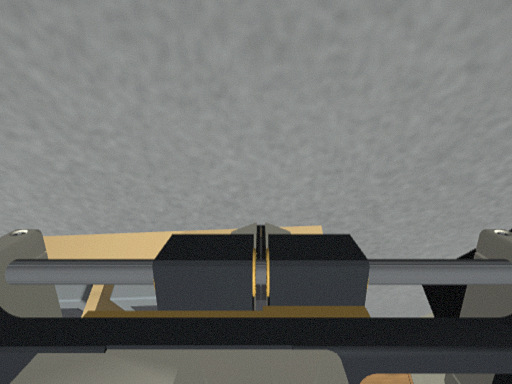

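The fingers hide the case now, so I'll continue the push on force feedback.

```bash
python3 -m jog '[{"travel":[-0.011,0.0015,0.002],"twist":0},{"travel":[-0.008,0.001,0.005],"twist":0},{"travel":[-0.007,0.001,0.0045],"twist":0},{"travel":[0,0,0],"twist":0}]'
cat > st.py <<'E'
from h import *
o=env.get_obs();M=rot(o['tcp_rot']);p=o['tcp_pos'][:2]-np.array([.636,-.0946]);L=np.array([.636,-.0946])
print('s,t',p@[-.332,.943],p@[.943,.332],o['tcp_pos'],'F',o['contact_force'])
for c in('top','side'):
    P=cloud(cap(c,c+'_%.1f.png'%o['time']));z=P[...,2]
    s=(P[...,:2]-L)@[-.332,.943];t=(P[...,:2]-L)@[.943,.332]
    m=(z>.045)&(z<.06)&(s>-.03)&(s<.1)&(abs(t)<.034)
    if m.sum()>5: print(c,m.sum(),np.percentile(s[m],[2,98]),np.percentile(t[m],[1,99]))
f=lambda s:np.r_[L+s*np.array([-.332,.943]),.039]
legs(f(.008),f(.005))
E
python3 st.py
```

```text
time: 29.4
tcp_pos: [0.6311, -0.0834, 0.0387]
tcp_rot: [3.12, 0.598, 1.854]
contact_force: [0.1, 0.2, -0.3]
gripper_width: 0.003
gripper_force: 0.0
s,t 0.012208011347654793 -0.0009141278208791726 [ 0.63108233 -0.08338543  0.03871128] F [ 0.09412091  0.20591937 -0.28779739]
top 46 [-0.00242112  0.01332515] [-0.02893987  0.02956777]
side 29 [-0.0078956   0.00169739] [-0.02681374  0.03325497]
[ 0.633344 -0.087056  0.039   ] 1 x [-0.0045  0.0009  0.0024]
[ 0.63434  -0.089885  0.039   ] 1 x [-0.0025  0.0001  0.0017]
```

```bash
python3 -m jog '[{"travel":[-0.0025,0.0003,0.0017],"twist":0},{"travel":[0,0,0],"twist":0}]';python3 -m jog '[{"travel":[-0.0017,0.0003,0.0011],"twist":0},{"travel":[0,0,0],"twist":0}]';python3 st.py
```

```text
time: 29.75
tcp_pos: [0.6322, -0.0846, 0.0383]
tcp_rot: [3.12, 0.597, 1.856]
contact_force: [-1.1, 0.2, -0.4]
gripper_width: 0.004
gripper_force: 0.3
time: 30.0
tcp_pos: [0.6331, -0.0866, 0.0384]
tcp_rot: [3.12, 0.597, 1.856]
contact_force: [-0.1, 1.3, -0.4]
gripper_width: 0.004
gripper_force: 0.5
s,t 0.008537026516066068 -0.00011807989223937406 [ 0.6330528  -0.08658456  0.03839151] F [-0.05945024  1.31550942 -0.38956983]
top 31 [-0.00281569  0.00905116] [-0.02675075  0.02915096]
[ 0.633344 -0.087056  0.039   ] 1 x [-0.0008  0.0001 -0.0002]
[ 0.63434  -0.089885  0.039   ] 1 x [-0.0025  0.0001  0.0017]
```

```bash
for i in 1 2 ; do :; done; python3 -m jog '[{"travel":[-0.0017,0.0001,0.0011],"twist":0},{"travel":[0,0,0],"twist":0}]';python3 -m jog '[{"travel":[-0.0017,0.0001,0.0011],"twist":0},{"travel":[0,0,0],"twist":0}]';python3 st.py
```

```text
time: 30.35
tcp_pos: [0.6337, -0.0885, 0.0384]
tcp_rot: [3.12, 0.597, 1.856]
contact_force: [-0.5, 1.3, 0.0]
gripper_width: 0.003
gripper_force: 0.7
time: 30.6
tcp_pos: [0.6342, -0.0891, 0.0381]
tcp_rot: [3.121, 0.595, 1.857]
contact_force: [-4.2, 6.6, 1.4]
gripper_width: 0.006
gripper_force: 3.3
s,t 0.005750658475909912 0.00012770201863019802 [ 0.63421026 -0.08913185  0.03807637] F [-4.16845861  6.57096425  1.36883155]
top 20 [-0.00328355  0.00603046] [-0.01699289  0.02111748]
[ 0.633344 -0.087056  0.039   ] 1 x [ 0.0013 -0.0002 -0.002 ]
[ 0.63434  -0.089885  0.039   ] 1 x [-0.0025  0.0001  0.0017]
```

Force is rising with the case's end near s≈−2 mm, which matches the back stop. I'll press slightly more, back off and look.

```bash
python3 -m jog '[{"travel":[-0.001,0,0.0007],"twist":0},{"travel":[0,0,0],"twist":0}]'; python3 -m jog '[{"travel":[0.02,0,-0.013],"twist":0},{"travel":[0.03,0,-0.03],"twist":0},{"travel":[0.03,0,-0.05],"twist":0},{"travel":[0.02,0,-0.05],"twist":0},{"travel":[0.02,0,-0.05],"twist":0},{"travel":[0.02,0,-0.05],"twist":0},{"travel":[0,0,0],"twist":0}]'
python3 -c "
from h import *
o=env.get_obs();print(o['tcp_pos'],o['q'].round(3))
L=np.array([.636,-.0946])
for c in('wrist','side','top'):
    P=cloud(cap(c,c+'_9.png'));z=P[...,2]
    s=(P[...,:2]-L)@[-.332,.943];t=(P[...,:2]-L)@[.943,.332]
    for t0 in(0,-.082,-.164):
        m=(z>.032)&(z<.05)&(s>-.03)&(s<.05)&(abs(t-t0)<.027)
        k=m&(t<t0);j=m&(t>t0)
        if m.sum()>5: print(c,t0,m.sum(),np.median(s[m]).round(4),'left/right',np.median(s[k]).round(4),np.median(s[j]).round(4),'zmax',z[m].max().round(3))
a=cv2.imread('pics/wrist_9.png');b=cv2.resize(cv2.imread('pics/side_9.png')[80:210,150:310],(473,384),interpolation=cv2.INTER_CUBIC)
cv2.imwrite('pics/f9.png',cv2.resize(np.hstack([a,b]),(800,312)))"
```

```text
time: 30.95
tcp_pos: [0.6344, -0.0893, 0.0379]
tcp_rot: [3.121, 0.594, 1.857]
contact_force: [-6.5, 9.6, 5.5]
gripper_width: 0.002
gripper_force: 5.3
time: 31.82
tcp_pos: [0.5605, 0.1543, 0.1625]
tcp_rot: [3.115, 0.596, 1.861]
contact_force: [0.1, -0.6, -1.0]
gripper_width: 0.005
gripper_force: 0.0
[0.5604986  0.15426685 0.16248849] [-1.464  0.964  1.255  1.811 -0.363  0.986  0.118]
wrist -0.164 62 -0.0012 left/right -0.0012 nan zmax 0.041
side 0 43 -0.0019 left/right -0.0024 -0.0012 zmax 0.05
side -0.082 43 -0.0016 left/right -0.0019 -0.0016 zmax 0.05
side -0.164 41 -0.0018 left/right -0.0019 -0.0017 zmax 0.05
top 0 13 -0.0007 left/right 0.0085 -0.0028 zmax 0.049
top -0.082 9 -0.0029 left/right -0.0029 -0.0029 zmax 0.049
top -0.164 9 -0.0029 left/right -0.0029 -0.0028 zmax 0.048
  return _methods._mean(a, axis=axis, dtype=dtype,
  ret = ret.dtype.type(ret / rcount)
```

View pics/f9.png

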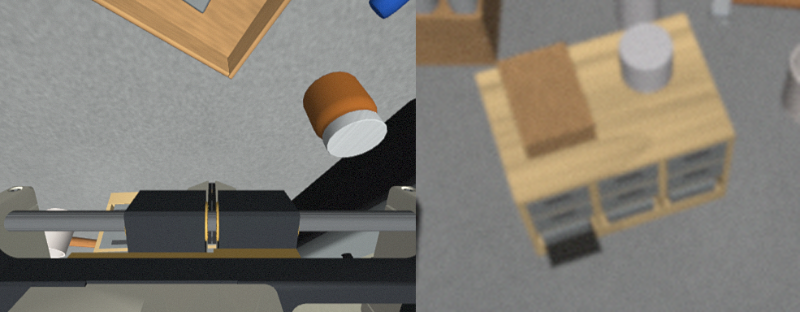

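In the side view the case's end sits level with its stored neighbours (−1.9 mm against −1.7 mm), and the gripper is clear. Handing in.

```bash
python3 -c "
from h import *
print(env.job_done())"
```

```text
the job is handed in; nothing more can be done
None
```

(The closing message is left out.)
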